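# Fill the bottle carrier and lift it level

## Task

Take the small white bottle out of the divided bin and stand it fully down in the empty well of the two-bottle carrier, then let go of it. Then take the carrier by its handle and lift it without tipping until its underside is well over 10 cm above the worktop, keeping both bottles seated in their wells. Finish while still holding it there by the handle, steady and level, with everything else on the worktop and in the bin left where it was.

Things in the scene. Friction and masses are not known exactly. Their poses are not given: they have to be found in the camera images.
- bottle: small white screw-cap bottle (round, 29 mm diameter, 52 mm tall, about 50 g; body 29 mm wide up to its shoulder, cap narrower on top), standing upright in one of the three compartments of the bin; origin at the centre of its underside, z up its axis
- bin: fixed open grey bin, 192 x 68 mm and 24 mm high, floor and walls 4 mm thick, two dividers (as high as the walls) make three compartments in a row along its own x, centres about 62 mm apart; origin at the centre of its underside. One compartment holds the bottle, one a screw cap, one a syringe filter; which is which varies
- carrier: loose two-bottle carrier, about 0.3 kg: grey metal base block 148 mm (its x) x 62 mm (its y) x 20 mm high with two round wells 34 mm wide and 14 mm deep, centred 50 mm either side of its middle along x; handle across the middle. Origin at the centre of its underside, z up
- handle: handle fixed on the carrier (same origin and axes as the carrier): two thin posts 40 mm apart carry a grey grip bar 14 mm thick (carrier x), 52 mm long (carrier y), 24 mm high, spanning heights 74 to 98 mm above the carrier's underside
- grip (a point): centre of the handle's grip bar, 86 mm above the carrier's underside; its x axis is the bar's 14 mm thickness, to be pinched along x
- empty_well (a point): centre of the floor of the carrier's empty well (at carrier x = +50 mm, 6 mm above its underside, 14 mm below the rim); bottle goes here
- full_well (a point): centre of the floor of the carrier's other well (carrier x = -50 mm), in which the second bottle stands
- spare: second bottle, the same as the first, already standing in the carrier's full well; its top is 58 mm above the carrier's underside; origin at the centre of its underside
- screw_cap: loose black bottle cap, 37 mm diameter, 24 mm high, in the bin; origin at the centre of its underside; bystander
- filter: loose pale disc-shaped syringe filter, 25 mm diameter, 13 mm high, in the bin; bystander
- timer: white bench timer, 43 x 62 x 58 mm; bystander; origin at the centre of its underside
- label_tape: roll of label tape lying flat, 77 mm diameter, 19 mm high; bystander
- reagent: brown reagent bottle, 52 mm diameter, 98 mm tall; bystander
- beaker: small glass beaker, 47 mm diameter, 58 mm tall; bystander
- marker: black marker pen lying flat, 12 x 140 mm; bystander

How it is judged:
On the way, in this order (a step that is already met when the one before it is completed fails the run):
1. the bottle stands in the empty well of the carrier, released, the carrier standing on the worktop (distance between bottle and empty_well below 0.006 m and distance between spare and full_well below 0.006 m and height (world z) of carrier below 0.004 m and angle between carrier's own z axis and vertical below 0.1 rad and contact force between the fingers and bottle below 0.1 N), for 0.2 s.
2. the carrier is lifted level by its handle, more than 10 cm clear of the worktop, with both bottles in their wells (distance between bottle and empty_well below 0.006 m and distance between spare and full_well below 0.006 m and height (world z) of carrier above 0.1 m and angle between carrier's own z axis and vertical below 0.2 rad and contact force between the fingers and handle above 1 N), for 0.2 s.
At the end, for the whole second after the job is handed in: Gripper holds the carrier by its handle, underside over 10 cm above the worktop, tilt under 0.1 rad, still (under 30 mm/s, 0.15 rad/s), not on the bin; both bottles within 6 mm of the centres of their well floors, fingers touching neither (distance between bottle and empty_well below 0.006 m and distance between spare and full_well below 0.006 m and height (world z) of carrier above 0.1 m and angle between carrier's own z axis and vertical below 0.1 rad and linear speed of carrier below 0.03 m/s and angular speed of carrier below 0.15 rad/s and contact force between the fingers and handle above 1 N and contact force between the fingers and bottle below 0.1 N and contact force between the fingers and spare below 0.1 N and contact force between carrier and bin below 0.1 N); the arm keeps its last pose, push and grip.
It fails at once if the carrier is tipped by more than 0.3 rad (angle between carrier's own z axis and vertical above 0.3 rad).
It fails at once if the second bottle comes out of its well (distance between spare and full_well above 0.02 m).
It fails at once if the cap or filter in the bin, or another bystander, is moved by more than 30 mm (distance of any of screw_cap, filter, timer, label_tape, reagent, beaker, marker from where it was at the start of the episode above 0.03 m).
It also fails if it takes over 54 s, if anything falls off the work surface, if the arm or the gripper's body presses on something with over 40 N, if the wrist force passes 120 N, or if a joint passes its speed limit or range.

## Robot

A 7-joint arm with a two-finger parallel gripper is mounted at the origin on a cart in front of the work surface, level with it; the furniture and walls round the work are solid. World frame = base frame: x ahead of the robot, y to its left, z up, the work surface at z = 0. Lengths are in m, angles in rad, forces in N, time in s.
With the tool pointing down it reaches from about 0.425 to 0.95 m from the base axis. Payload 4.7 kg.
Tool frame: the origin (TCP) lies on the centre line of the jaws, within the pads' length; the fingertips stand 8 mm ahead of it and the grasp point (between the pads) lies 11 mm behind it; z points along the fingers, y is the line along which they close (so a half turn about z gives the same grasp; the last joint's range is limited). The gripper opens to 85 mm and grips with 20 to 120 N. Pads are 22 mm wide; open, the fingers measure 114 mm over their backs; the gripper's body (76 mm by 85 mm) begins 54 mm behind the grasp point. The pads swing forward as they close: fully open they stand 13 mm farther back than shut.
Start: joints at [-1.359, 0.469, -0.049, 1.532, 0.024, 1.141, -0.082], TCP at [0.161, 0.656, 0.239] pointing down, gripper open.
Joint ranges: [-2.59, 2.59], [-0.33, 1.99], [-1.39, 1.29], [0.1, 2.45], [-1.04, 4.18], [0.21, 1.99], [-2.66, 2.66]. Speed limits (rad/s): [2.57, 2.57, 3.14, 3.14, 3.14, 3.14, 3.14].

## Interface

Orientations are given as a 3x3 rotation matrix whose columns are the frame's x, y, z axes.
In Python, from rig import arm gives the robot as it stands. Calls block until the motion is done:
- arm.movep(position, orientation): joint-space move of the TCP to a pose.
- arm.move_l(position, attitude=None, feed=0.15, until_force=None): straight line of the TCP; attitude=None keeps the orientation; feed is the mean speed in m/s. With until_force (N) it stops when the force on the tool has changed by that much, and returns True; else False.
- arm.move_joints(angles): joint-space move.
- arm.command_gripper(opening, newtons=None): finger opening in m; newtons is the grip in N (None keeps the last); returns when the fingers have stopped.
- arm.sleep(seconds).
- arm.inverse_kinematics(position, orientation): joint angles nearest the present ones, or None.
- arm.sense(): the state.
- arm.camera(name): name is "scene" or "top" or "wrist"; returns the picture (480x640x3 uint8, red, green, blue); there is no depth.
- arm.camera_params(name): a dict with "K" (3x3 intrinsics, pixels), "position" and "rotation" of the camera in the world; the wrist camera has in their place "tool_from_camera" (4x4, takes a point from camera to tool coordinates, whose origin is the TCP and whose axes are the flange's). Camera axes: x right, y down, z forward; pixel columns grow to the right and rows downward; lengths in m; the calibration is good to about 2 mm. The wrist camera is an equidistant fisheye: a pixel r from the principal point sees the ray r / f radians off the axis. A picture is of the moment at which its call begins: read the wrist's pose just before it. camera_params takes no time and is no camera call.
A pose or a line that the arm cannot do raises arm.Unreachable and nothing moves.
- arm.finish_job(): hands the job in; it is judged then, once.
The state is a dict: "time_s": time; "joint_pos": joint angles; "qd": joint speeds; "joint_efforts": joint torques, N m; "position": TCP position; "tcp_rot": TCP orientation; "wrist_force": force on the tool from outside, world axes, zero at the start; "ft_torque": the same for the moment, N m; "finger_gap": finger opening in m; "gripper_force": force on a finger pad.
Only numpy, scipy, OpenCV 4.12 (cv2) and the standard library are available. Lean on these libraries where they do the work, as an engineer would, in place of code of your own. Each camera call takes 0.05 s, during which the arm holds its last target. There are 200 camera calls.

## Working session

There is one attempt and no reset: what is moved stays moved. The work goes in short steps, each a Python script; the robot and the scene stay as the last script left them, time stands still between calls to the robot, and variables do not carry over. Pictures are saved under pics/ and viewed, at most 10 in all, crops included, and the job is handed in when it is done.

```bash
mkdir -p pics; ls
python3 - <<'E'
from rig import arm
import cv2, numpy as np
np.set_printoptions(precision=4,suppress=True)
for n in ["scene","top"]:
    im=arm.camera(n); cv2.imwrite(f"pics/{n}0.png",im[:,:,::-1]); print(n,arm.camera_params(n))
print(arm.camera_params("wrist")); s=arm.sense(); print(s)
E
```

```text
pics
rig.py
scene {'K': array([[599.6863,   0.    , 320.3699],
       [  0.    , 599.6863, 244.1636],
       [  0.    ,   0.    ,   1.    ]]), 'position': array([-0.1367, -0.7325,  0.4781]), 'rotation': array([[ 0.4886, -0.3737,  0.7884],
       [-0.8723, -0.2291,  0.432 ],
       [ 0.0191, -0.8988, -0.4379]])}
top {'K': array([[567.7303,   0.    , 317.8063],
       [  0.    , 567.7303, 238.8782],
       [  0.    ,   0.    ,   1.    ]]), 'position': array([ 0.5382, -0.3265,  1.1294]), 'rotation': array([[ 0.008 , -0.9991,  0.0414],
       [-0.9997, -0.009 , -0.0244],
       [ 0.0248, -0.0412, -0.9988]])}
{'K': array([[371.6483,   0.    , 320.6537],
       [  0.    , 371.6483, 237.8417],
       [  0.    ,   0.    ,   1.    ]]), 'tool_from_camera': array([[-0.0003, -0.945 , -0.3271,  0.0849],
       [ 1.    , -0.0002, -0.0004,  0.0019],
       [ 0.0004, -0.3271,  0.945 , -0.134 ],
       [ 0.    ,  0.    ,  0.    ,  1.    ]])}
{'time_s': 0.1, 'joint_pos': array([-1.3589,  0.4694, -0.0486,  1.5336,  0.0241,  1.141 , -0.0823]), 'qd': array([ 0.    , -0.0029, -0.0009, -0.0018, -0.0006,  0.0007,  0.0001]), 'joint_efforts': array([  0.0009, -51.1514,  -0.0468, -23.8391,   0.0108,   0.0045,
        -0.    ]), 'position': array([0.1608, 0.655 , 0.2384]), 'tcp_rot': array([[-0.9711,  0.2385, -0.0004],
       [ 0.2385,  0.9711, -0.0017],
       [-0.0001, -0.0018, -1.    ]]), 'wrist_force': array([-0.2974,  0.6476,  0.0346]), 'ft_torque': array([-0.0155,  0.002 ,  0.0384]), 'gripper_force': 0.0, 'finger_gap': 0.08532892174159101}
```

View pics/top0.png

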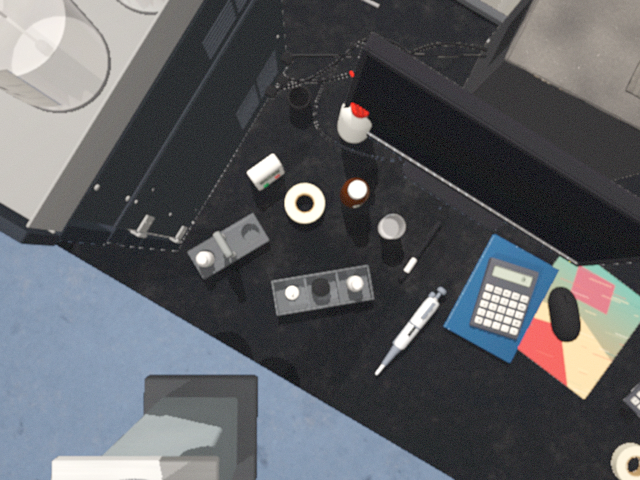

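View pics/scene0.png

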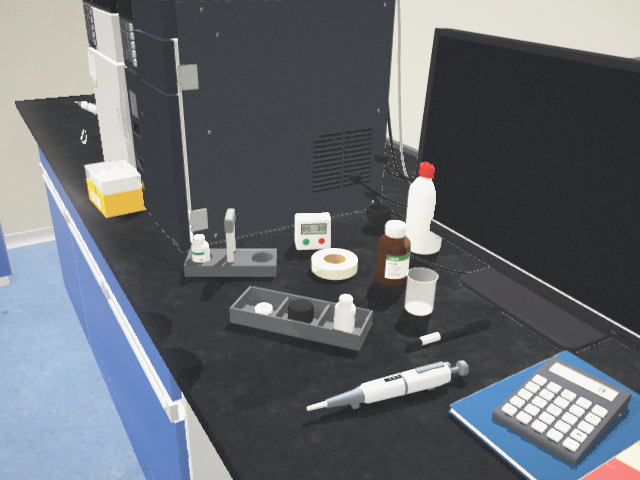

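Top view: bottle in the bin's right compartment at about (355,284), filter (292,293), cap (320,290), spare (204,259), grip bar (225,245), empty well (251,230). The scene view agrees. I'll zoom in to get accurate points.

Run:
```python
import cv2,numpy as np
a=cv2.imread("pics/top0.png")[205:325,180:380]; a=cv2.resize(a,None,fx=4,fy=4,interpolation=cv2.INTER_CUBIC)
a=np.clip(a*1.6,0,255).astype('uint8')
cv2.imwrite("pics/topc.png",a)
b=cv2.imread("pics/scene0.png")[200:360,180:380]; b=cv2.resize(b,None,fx=3.7,fy=3.7,interpolation=cv2.INTER_CUBIC)
cv2.imwrite("pics/scenec.png",b)
```

```text
(no output)
```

View pics/topc.png

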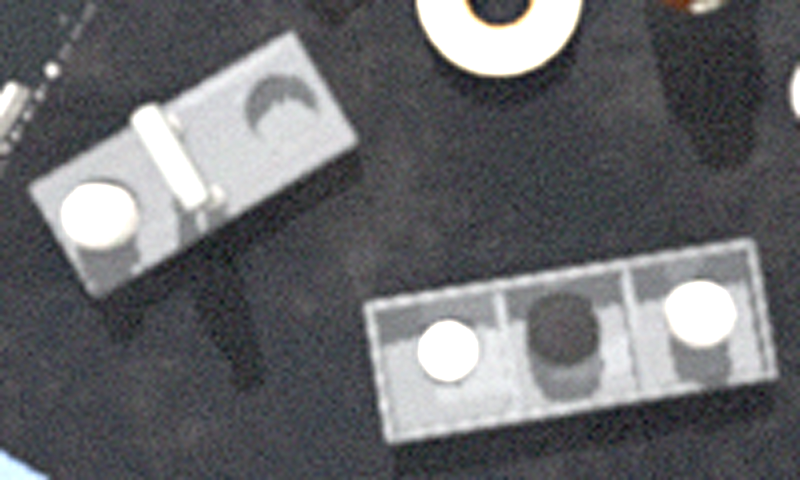

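View pics/scenec.png

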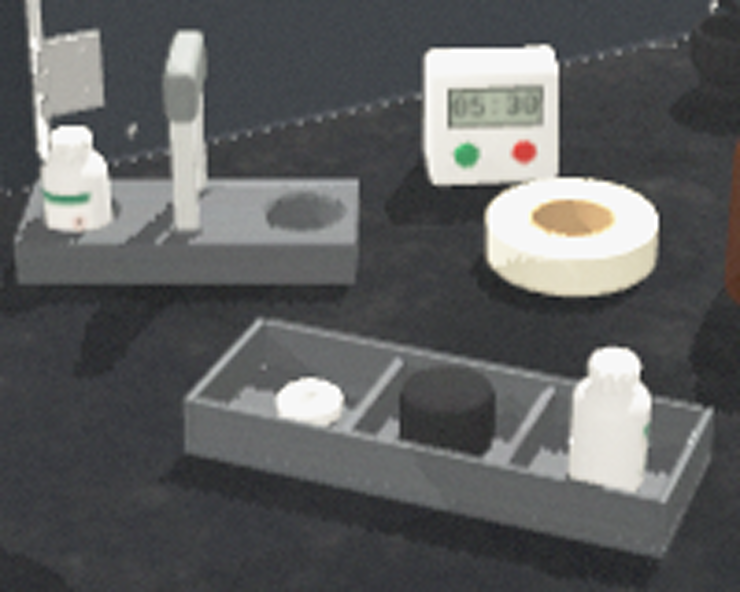

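The zoomed crops show these corners. In the top crop, the carrier's top corners are (30,187), (293,31), (358,140) and (97,297). The bar's top runs (147,107) to (197,205), and the bin rim corners are (365,302), (752,240), (777,378) and (389,441). The scene crop has the bottle's foot at (607,485) and its cap at (613,352). I'll cast rays for these.

```bash
cat > h.py <<'E'
import numpy as np,cv2
np.set_printoptions(precision=4,suppress=True)
from rig import arm
def ray(cam,px):
    p=arm.camera_params(cam); d=p['rotation']@np.linalg.inv(p['K'])@np.array([*px,1.]); return np.array(p['position']),d/np.linalg.norm(d)
def onz(cam,px,z):
    o,d=ray(cam,px); return o+d*(z-o[2])/d[2]
def T(u,v,z): return onz('top',((u+.5)/4-.5+180,(v+.5)/4-.5+205),z)
def S(u,v,z): return onz('scene',((u+.5)/3.7-.5+180,(v+.5)/3.7-.5+200),z)
def wray(s,px):
    p=arm.camera_params('wrist');K=p['K'];M=np.array(p['tool_from_camera'])
    x=(px[0]-K[0,2])/K[0,0];y=(px[1]-K[1,2])/K[1,1];th=np.hypot(x,y)
    d=np.array([x/th*np.sin(th),y/th*np.sin(th),np.cos(th)])
    R=np.array(s['tcp_rot']);return np.array(s['position'])+R@M[:3,3],R@M[:3,:3]@d
def won(s,px,z):
    o,d=wray(s,px);return o+d*(z-o[2])/d[2]
def down(yaw_y):  # tool z down, tool y along given heading
    y=np.array([np.cos(yaw_y),np.sin(yaw_y),0]);z=np.array([0,0,-1.]);return np.c_[np.cross(y,z),y,z]
E
python3 - <<'E'
from h import *
c=np.array([T(*p,.02) for p in[(30,187),(293,31),(358,140),(97,297)]])
print(c,c.mean(0),[np.linalg.norm(c[i]-c[(i+1)%4]) for i in range(4)])
x=(c[1]-c[0]+c[2]-c[3])[:2];print('xdir',np.arctan2(x[1],x[0]))
print('bar',T(147,107,.098),T(197,205,.098),(T(147,107,.098)+T(197,205,.098))/2)
print('spare cap',T(95,214,.058),'well',T(282,105,.02))
b=np.array([T(*p,.024) for p in[(365,302),(752,240),(777,378),(389,441)]])
print('bin',b.mean(0),[np.linalg.norm(b[i]-b[(i+1)%4]) for i in range(4)])
x=(b[1]-b[0]+b[2]-b[3])[:2];print('xdir',np.arctan2(x[1],x[0]))
print('bottle cap',T(702,311,.056),S(613,358,.056))
print('well scene',S(306,211,.02))
print('cabinet',[onz('top',p,0) for p in[(75,243),(185,245),(285,85)]])
E
```

```text
[[ 0.5576 -0.0998  0.02  ]
 [ 0.6349 -0.2263  0.02  ]
 [ 0.5819 -0.2586  0.02  ]
 [ 0.5045 -0.1331  0.02  ]] [ 0.5697 -0.1794  0.02  ] [np.float64(0.14824223898252242), np.float64(0.06209101681786832), np.float64(0.14747394603601932), np.float64(0.06265832835375515)]
xdir -1.0203569893633355
bar [ 0.5929 -0.1678  0.098 ] [ 0.5487 -0.191   0.098 ] [ 0.5708 -0.1794  0.098 ]
spare cap [ 0.5445 -0.1381  0.058 ] well [ 0.5986 -0.2214  0.02  ]
bin [ 0.4854 -0.3633  0.024 ] [np.float64(0.19060491152326112), np.float64(0.06811177047970951), np.float64(0.1907401018001491), np.float64(0.06814610508980476)]
xdir -1.4045913525239715
bottle cap [ 0.5011 -0.424   0.056 ] [ 0.4989 -0.4247  0.056 ]
well scene [ 0.5959 -0.2213  0.02  ]
cabinet [array([0.5726, 0.1243, 0.    ]), array([ 0.5705, -0.0913,  0.    ]), array([ 0.8942, -0.2857,  0.    ])]
```

Run:
```python
from h import *
for n,p,ys in[('pick',(.50,-.4245,.13),(.166,.166-np.pi)),('place',(.596,-.222,.13),(.55,.55-np.pi)),('handle',(.570,-.179,.16),(-1.02,-1.02+np.pi))]:
    for y in ys: print(n,y,arm.inverse_kinematics(np.array(p),down(y)))
s=arm.sense(); p=s['position']; 
q=p*np.array([.47/.676,.47/.676,0])+[0,0,.28]
print(q,arm.inverse_kinematics(q,s['tcp_rot']))
```

```text
pick 0.166 [ 0.0458  0.7102  0.9136  1.7243 -0.6434  1.0361  1.3533]
pick -2.975592653589793 [-0.0432  0.814   1.1074  1.7288 -0.8037  1.1275 -1.6585]
place 0.55 [-0.317   0.6767  0.9094  1.7743 -0.6243  1.0071  1.3866]
place -2.5915926535897933 [-0.4119  0.7832  1.1083  1.7789 -0.7879  1.099  -1.6174]
handle -1.02 [-0.4723  0.6195  1.0266  1.8468 -0.6162  1.0344 -0.2134]
handle 2.121592653589793 [ 0.6903  0.4968 -0.6169  1.7798  0.34    0.9732  2.0579]
[0.1118 0.4554 0.28  ] [-1.351   0.0961 -0.0743  1.9445  0.0079  1.103  -0.0985]
```

Run:
```python
from h import *
s=arm.sense()
arm.move_l(np.array([.1118,.4554,.28]))
j=np.array(arm.sense()['joint_pos']); j[0]=.6; arm.move_joints(j)
print(arm.sense()['position'],arm.sense()['time_s'])
for n,p,ys in[('pick',(.50,-.4245,.13),(.166,.166-np.pi)),('place',(.596,-.222,.13),(.55,.55-np.pi)),('handle',(.570,-.179,.16),(-1.02,-1.02+np.pi))]:
    for y in ys: print(n,y,arm.inverse_kinematics(np.array(p),down(y)))
arm.movep(np.array([.50,-.4245,.16]),down(.166-np.pi))
s=arm.sense(); im=arm.camera('wrist'); cv2.imwrite('pics/w1.png',im[:,:,::-1]); np.save('w1.npy',dict(position=s['position'],tcp_rot=s['tcp_rot']),allow_pickle=True)
print(s['position'],s['time_s'],s['joint_pos'])
```

```text
[ 0.3829 -0.2717  0.2798] 4.3917
pick 0.166 [ 0.6936  0.5421 -0.0762  1.6841  0.0495  0.9172  0.7641]
pick -2.975592653589793 [ 0.4425  0.5505  0.2801  1.7007 -0.1833  0.9161 -2.1802]
place 0.55 [ 0.4546  0.5241 -0.2275  1.7272  0.1439  0.9065  0.7177]
place -2.5915926535897933 [ 0.2081  0.512   0.1133  1.7432 -0.0713  0.8904 -2.2396]
handle -1.02 [ 0.3628  0.429  -0.1699  1.7994  0.0885  0.9205 -0.8656]
handle 2.121592653589793 [ 0.5963  0.4685 -0.4842  1.7852  0.2611  0.9516  2.1253]
[ 0.5001 -0.4243  0.1602] 6.2083 [ 0.4442  0.5165  0.2764  1.6767 -0.1643  0.9709 -2.1955]
```

View pics/w1.png

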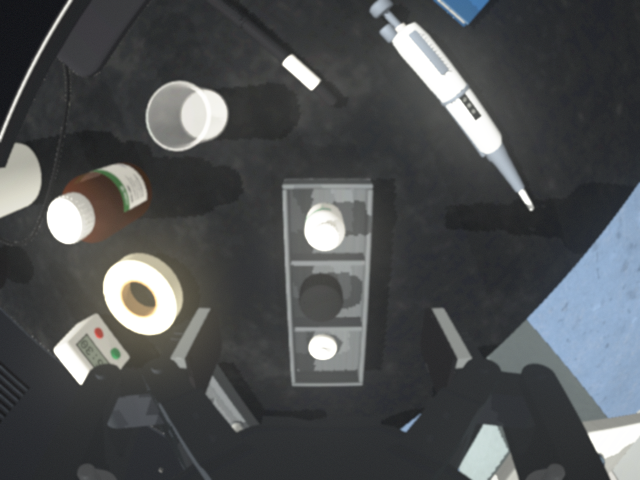

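Wrist view: the bottle is at about (324,228) in the far compartment, with its cap top near (323,235). It lies on the jaws' centre line and nothing is in the way. I'll check it with the ray and then grasp.

Run:
```python
from h import *
s=np.load('w1.npy',allow_pickle=True).item()
im=cv2.imread('pics/w1.png'); m=(im[200:260,300:350].min(2)>150).astype('uint8')
x,y,w,h=cv2.boundingRect(m); print(x+300,y+200,w,h)
print('cap?',won(s,(323,235),.056),won(s,(324,217),.01))
corners=[won(s,p,.024) for p in[(284,182),(371,182),(362,384),(292,384)]]; print(np.mean(corners,0),corners)
# top-view blob centre of cap
t=cv2.imread('pics/top0.png'); m=((t.min(2)>130)*255).astype('uint8')
n,l,st,c=cv2.connectedComponentsWithStats(m)
for i in range(1,n):
    if 190<c[i][0]<370 and 245<c[i][1]<300: print(c[i],st[i],onz('top',c[i],.056),onz('top',c[i],.04))
```

```text
304 200 46 52
cap? [ 0.4992 -0.4266  0.056 ] [ 0.4981 -0.4265  0.01  ]
[ 0.4846 -0.3636  0.024 ] [array([ 0.5325, -0.452 ,  0.024 ]), array([ 0.4691, -0.4628,  0.024 ]), array([ 0.4355, -0.2752,  0.024 ]), array([ 0.5011, -0.2645,  0.024 ])]
[203.4539 258.2804] [191 251  24  16 271] [ 0.5442 -0.1379  0.056 ] [ 0.5443 -0.1351  0.04  ]
[230. 259.] [230 259   1   1   1] [ 0.5433 -0.1877  0.056 ] [ 0.5434 -0.1856  0.04  ]
[358. 267.] [358 267   1   1   1] [ 0.5301 -0.4293  0.056 ] [ 0.53   -0.4308  0.04  ]
[364. 266.] [364 266   1   1   1] [ 0.5321 -0.4406  0.056 ] [ 0.532  -0.4423  0.04  ]
[198. 268.] [198 268   1   1   1] [ 0.5259 -0.128   0.056 ] [ 0.5257 -0.1251  0.04  ]
[351. 268.] [351 268   1   1   1] [ 0.5281 -0.416   0.056 ] [ 0.528  -0.4174  0.04  ]
[353. 268.] [353 268   1   1   1] [ 0.5282 -0.4198  0.056 ] [ 0.528  -0.4212  0.04  ]
[334.5 271. ] [333 271   4   1   4] [ 0.5222 -0.3848  0.056 ] [ 0.522  -0.3857  0.04  ]
[340. 270.] [340 270   1   1   1] [ 0.5242 -0.3952  0.056 ] [ 0.524  -0.3962  0.04  ]
[316.8 273.8] [315 273   4   2   5] [ 0.5167 -0.3514  0.056 ] [ 0.5164 -0.
[... 759 characters left out ...]
  4   1   4] [ 0.5084 -0.3056  0.056 ] [ 0.508  -0.3053  0.04  ]
[295.6058 298.2434] [277 279  39  35 723] [ 0.4704 -0.3118  0.056 ] [ 0.4694 -0.3116  0.04  ]
[272. 282.] [272 281   1   3   3] [ 0.5006 -0.2671  0.056 ] [ 0.5001 -0.2662  0.04  ]
[275.   280.75] [274 280   3   2   4] [ 0.503  -0.2727  0.056 ] [ 0.5025 -0.2719  0.04  ]
[333.584 293.984] [330 282   9  24 125] [ 0.4789 -0.3834  0.056 ] [ 0.478  -0.3842  0.04  ]
[272.75 287.  ] [272 286   2   3   4] [ 0.4913 -0.2686  0.056 ] [ 0.4906 -0.2678  0.04  ]
[273.75 293.  ] [273 292   2   3   4] [ 0.48   -0.2707  0.056 ] [ 0.4791 -0.2698  0.04  ]
[274.6667 299.3333] [274 299   2   2   3] [ 0.4681 -0.2725  0.056 ] [ 0.4671 -0.2717  0.04  ]
```

Run:
```python
from h import *
arm.command_gripper(.055)
R=down(.166-np.pi)
arm.move_l(np.array([.499,-.4255,.08]),R,feed=.12)
print(arm.move_l(np.array([.499,-.4255,.036]),R,feed=.06,until_force=8))
arm.command_gripper(0.0,35); s=arm.sense(); print(s['position'],s['finger_gap'],s['gripper_force'])
arm.move_l(np.array([.499,-.4255,.13]),R,feed=.1)
s=arm.sense(); print(s['position'],s['finger_gap'],s['gripper_force'],s['time_s'])
im=arm.camera('wrist'); cv2.imwrite('pics/w2.png',cv2.resize(im[:,:,::-1][150:470,180:480],None,fx=1.8,fy=1.8))
im=arm.camera('scene'); cv2.imwrite('pics/s2full.png',im[:,:,::-1]);cv2.imwrite('pics/s2.png',cv2.resize(im[:,:,::-1][180:400,200:440],None,fx=2.6,fy=2.6))
```

```text
False
[ 0.4992 -0.4258  0.0367] 0.027126779507170178 34.53972482588142
[ 0.4986 -0.4251  0.1292] 0.027128434691971435 34.43765606498346 9.825
```

View pics/w2.png

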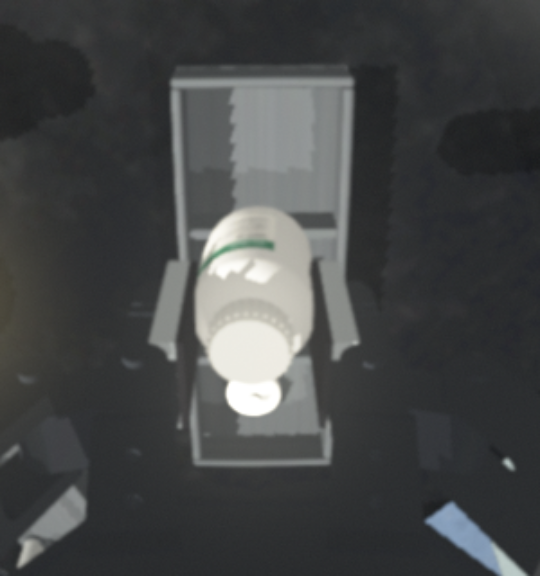

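View pics/s2.png

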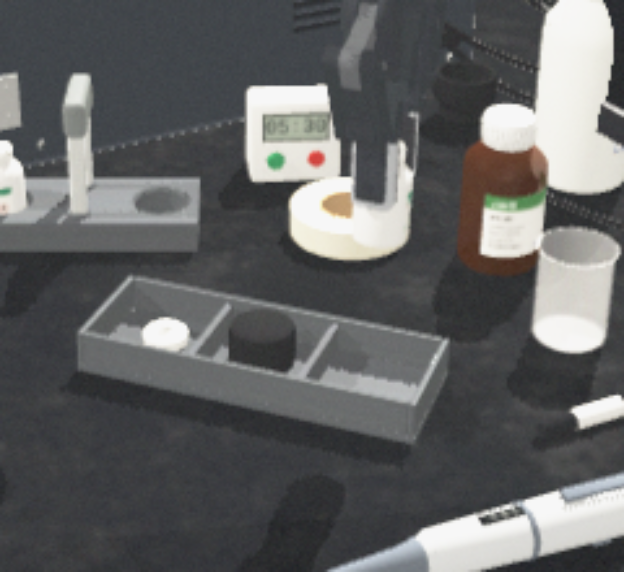

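The bottle is held and looks upright between the pads, with its cap top at about (252,350) and the far bottom edge at (262,207) in the crop. The cap and filter haven't moved. Next I'll measure how the bottle is offset in the hand.

Run:
```python
from h import *
s=arm.sense(); R=np.array(s['tcp_rot']); p=np.array(s['position'])
f=lambda u,v:((u+.5)/1.8-.5+180,(v+.5)/1.8-.5+150)
for n,px,z in[('cap',(251,350),.0195),('capfar',(250,318),.0195),('capnear',(252,382),.0195),('botfar',(262,207),-.0327)]:
    print(n,R.T@(won(s,f(*px),p[2]+z)-p))
print(R)
```

```text
cap [ 0.0007 -0.0006 -0.0195]
capfar [ 0.0086 -0.0007 -0.0195]
capnear [-0.0079 -0.0004 -0.0195]
botfar [0.0108 0.0022 0.0327]
[[ 0.1653 -0.9863 -0.0014]
 [-0.9863 -0.1653  0.001 ]
 [-0.0012  0.0012 -1.    ]]
```

Run:
```python
from h import *
R=down(.5505-np.pi)
arm.movep(np.array([.5962,-.2218,.17]),R)
print(arm.sense()['position'],arm.sense()['joint_pos'])
arm.move_l(np.array([.5962,-.2218,.062]),R,feed=.1)
arm.sleep(.2); s=arm.sense(); print(s['position'],s['wrist_force'])
im=arm.camera('wrist'); cv2.imwrite('pics/w3.png',cv2.resize(im[:,:,::-1][150:470,180:480],None,fx=1.8,fy=1.8))
r=arm.move_l(np.array([.5962,-.2218,.0385]),R,feed=.03,until_force=6)
s=arm.sense(); print(r,s['position'],s['wrist_force'],s['time_s'])
```

```text
[ 0.595  -0.2243  0.1697] [ 0.1717  0.4698  0.1672  1.7131 -0.0892  0.9669 -2.2227]
[ 0.5966 -0.2219  0.0626] [-0.0962  0.2854 -0.9474]
True [ 0.5958 -0.2217  0.0386] [0.623  0.0447 4.2746] 13.075
```

Run:
```python
from h import *
R=down(.5505-np.pi)
arm.command_gripper(.05); arm.sleep(.3)
s=arm.sense(); print(s['finger_gap'],s['gripper_force'],s['position'])
p=s['position']
arm.move_l(np.array([p[0],p[1],.17]),R,feed=.12)
arm.move_l(np.array([.47,-.25,.22]),R,feed=.2)
arm.movep(np.array([.47,-.25,.22]),down(-1.02+np.pi))
s=arm.sense(); print(s['joint_pos'],s['time_s'])
im=arm.camera('top'); cv2.imwrite('pics/t4f.png',im[:,:,::-1])
im2=arm.camera('scene'); cv2.imwrite('pics/s4f.png',im2[:,:,::-1])
a=cv2.resize(im[:,:,::-1][200:290,180:290],(400,327)); b=cv2.resize(im2[:,:,::-1][190:290,170:290],(392,327))
cv2.imwrite('pics/c4.png',np.hstack([a,b]))
```

```text
0.050226610840413265 0.0 [ 0.595  -0.2213  0.0377]
[ 1.2851  0.5062 -1.1695  1.8502  0.5151  1.1339  2.0524] 19.2917
```

View pics/c4.png

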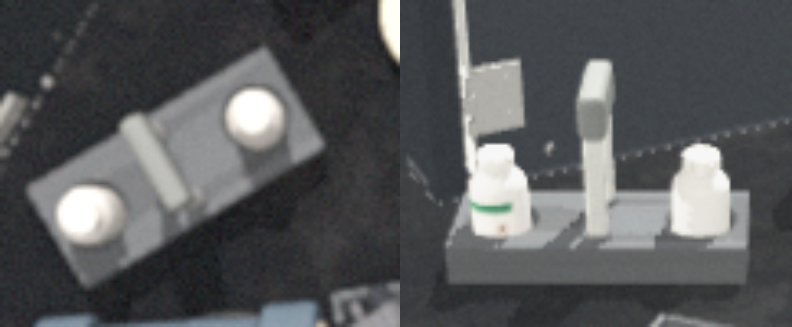

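Both bottles stand in their wells at equal height, and the carrier hasn't moved: its corner is at (265,48) and the bar centre at (153,161) in the left crop. Now I'll go for the handle.

Run:
```python
from h import *
R=down(-1.02+np.pi)
print('bar',onz('top',((153.5)/400*110-.5+180,(161.5)/327*90-.5+200),.098))
arm.move_joints(np.array([.5963,.4685,-.4842,1.7852,.2611,.9516,2.1253]))
c=np.array([.5702,-.1794,0])
arm.move_l(c+[0,0,.16],R)
arm.sleep(.1); s=arm.sense(); print(s['position'],s['finger_gap'],s['time_s'],s['wrist_force'])
r=arm.move_l(c+[0,0,.075],R,feed=.07,until_force=8)
s=arm.sense(); print(r,s['position'],s['wrist_force'])
im=arm.camera('scene'); cv2.imwrite('pics/s5.png',cv2.resize(im[:,:,::-1][140:300,150:310],(640,600)))
```

```text
bar [ 0.5702 -0.1778  0.098 ]
[ 0.5698 -0.1803  0.16  ] 0.05012737300904413 20.5583 [-0.9145 -0.62    0.2536]
False [ 0.5706 -0.1795  0.0755] [ 0.186  -0.4386  1.1496]
```

View pics/s5.png

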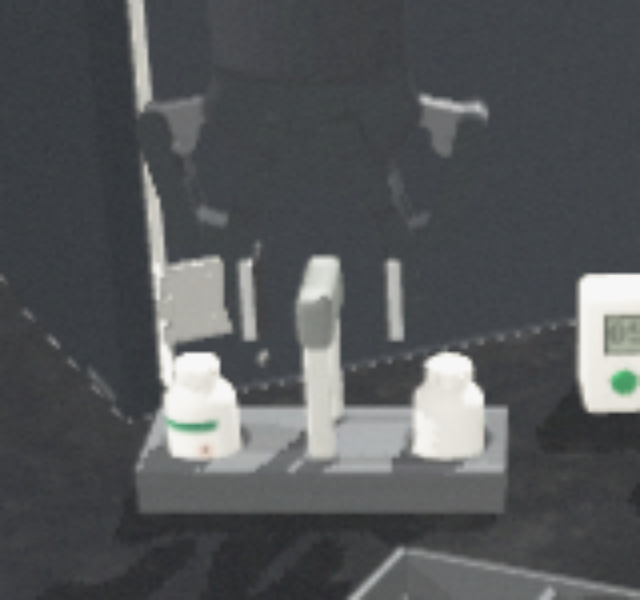

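The pads (x about 247 and 395) sit either side of the bar (x about 320), above the bottle tops. I'll pinch and lift.

Run:
```python
from h import *
R=down(-1.02+np.pi)
arm.command_gripper(0.0,70); arm.sleep(.2); s=arm.sense(); print(s['position'],s['finger_gap'],s['gripper_force'])
p=np.array(s['position'])
arm.move_l(p+[0,0,.14],R,feed=.06); arm.sleep(1)
s=arm.sense(); print(s['position'],s['finger_gap'],s['gripper_force'],s['wrist_force'],s['time_s'],s['tcp_rot'][:,2])
im=arm.camera('scene'); cv2.imwrite('pics/s6.png',cv2.resize(im[:,:,::-1][60:300,120:440],(800,600)))
```

```text
[ 0.5703 -0.1792  0.0754] 0.013069784273336025 69.417325258255
[ 0.5703 -0.1792  0.2154] 0.012995016192342975 68.13145279884338 [-0.3716 -0.8239 -4.8303] 26.0833 [-0. -0. -1.]
```

View pics/s6.png

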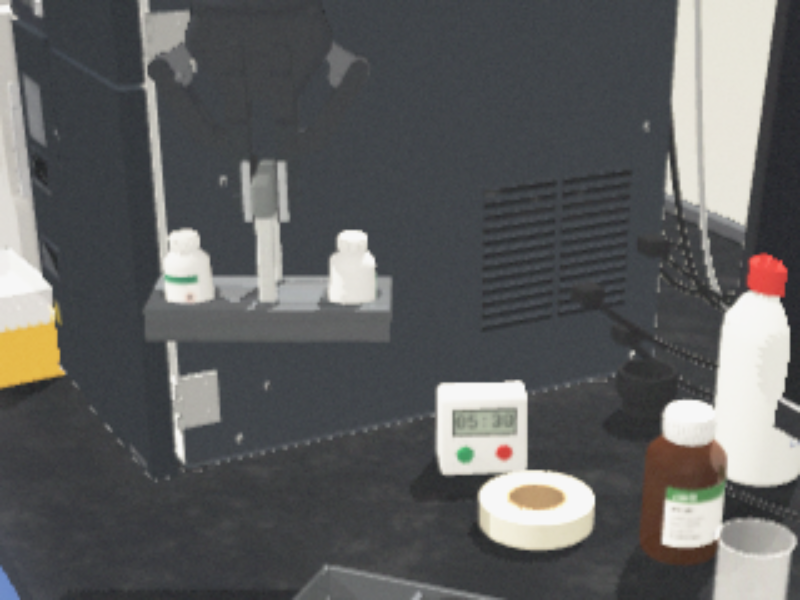

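The carrier hangs level about 14 cm up (underside at y≈340), with both bottles seated at (187,268) and (352,268). I'm handing it in.

```bash
python3 -c "
from rig import arm
print(arm.finish_job())"
```

```text
the job is handed in; nothing more can be done
None
```

The job is handed in (no verdict came back): the bottle stands in the empty well, and the carrier is held level by its handle about 14 cm above the worktop, with both bottles seated and nothing else seen to have moved.

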